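Put a spare glass lamp away in its drawer

ROBOT

A 6-joint arm with a two-finger parallel gripper is mounted at the origin on the work surface. World frame = base frame: x ahead of the robot, y to its left, z up, the work surface at z = 0. Lengths are in m, angles in rad, forces in N, time in s.
With the tool pointing down it reaches from about 0.275 to 0.85 m from the base axis. Payload 5.2 kg.
Tool frame: the origin (TCP) lies midway between the tips of the shut fingers; the grasp point (between the pads) lies 19 mm behind it; z points along the fingers, y is the line along which they close (so a half turn about z gives the same grasp; the last joint's range is limited). The gripper opens to 85 mm and grips with 20 to 120 N. Pads are 22 mm wide; open, the fingers measure 114 mm over their backs; the gripper's body (76 mm by 85 mm) begins 54 mm behind the grasp point. The pads swing forward as they close: fully open they stand 13 mm farther back than shut.
Start: joints at [-1.459, 0.259, 1.535, -0, 1.348, -0.203], TCP at [0.17, -0.523, 0.231] pointing down, gripper open.
Joint ranges: [-3.14, 3.14], [-0.91, 2.08], [0.19, 2.58], [-1.22, 4.36], [0.22, 2.71], [-3.12, 3.12]. Speed limits (rad/s): [2.57, 2.57, 3.14, 3.14, 3.14, 3.14].

INTERFACE

Orientations are given as a rotation vector (axis times angle).
In Python, from bench import robot, optics gives the robot as it stands. The module is installed in compiled form; this text tells all that it offers.
- The arm moves only by the tool arm_command, never from a script. Its argument "commands" is one flat list of numbers, 7 for each row, row after row: the turn, a rotation vector about the tool's x, y, z in degrees, then the shift along the tool's x, y, z in mm, then the finger opening in mm, from 0 to 85.4. A call has exactly 5 rows; each row is the pose to reach, as a shift and turn from the pose commanded when the call began, along the tool's axes at that moment; what a row does not reach only later rows make up. A row lasts 1/10 s, in which the tool goes at most 50 mm and 8.59 degrees, less where a joint would pass 70% of its speed; a pose out of reach is approached as far as the arm can. A call with a gripper value outside its range is refused whole. The fingers move at their own pace and stop on an object; "force" is the grip in N (left out, the last holds). Time passes only in rows, so rows that repeat a pose let the fingers close, or fill a call up. It gives the time, the measured TCP pose, the force, the opening and the grip force at its end, in the units of the state.
- robot.sense(): the state, without advancing time (a new reading comes with each control period).
- optics.read_camera(name): name is "side" or "top" or "wrist"; returns a dict with "img" (384x512x3 uint8, blue, green, red), "z_map" (384x512 float32, m along the optical axis (not along the pixel's ray), 0 where there is no reading), "mtx" (3x3 intrinsics, pixels), "k1" (the pictures are not rectified: a ray, as slopes to the right and down, at radius r is drawn at 1 + k1 r^2 times it, then the intrinsics apply), "world_from_camera" (4x4, takes a point from camera to world coordinates). Camera axes: x right, y down, z forward; pixel columns grow to the right and rows downward; lengths in m; the calibration is good to about 2 mm. A picture is of the moment at which its call begins.
- robot.hand_in(): hands the job in; it is judged then, once.
The state is a dict: "t": time; "joint_positions": joint angles; "joint_velocities": joint speeds; "joint_torque": joint torques, N m; "ee_pos": TCP position; "orientation": TCP orientation; "wrist_force": force on the tool from outside, world axes, zero at the start; "torque": the same for the moment, N m; "finger_gap": finger opening in m; "grip_force": force on a finger pad.
Only numpy, scipy, OpenCV 4.12 (cv2) and the standard library are available. Lean on these libraries where they do the work, as an engineer would, in place of code of your own. Each camera call takes 0.05 s, during which the arm holds its last target. There are 200 camera calls.

TASK

Put the loose glass lamp away: pull the ajar lamp drawer out, take out the stapler somebody left in one of its foam grooves and stand it on top of the cabinet beside the tape gun and highlighter, then lay the lamp in the freed groove next to the stored one and push the drawer fully shut. The glass is very thin, so hold the lamp with only a light grip, a few newtons, set it down softly and close the drawer slowly; the stapler is to be set down too, not dropped on the clear plastic. Leave the stored lamp, the binder-clip drawer and everything else where they are.

Things in the scene. Friction and masses are not known exactly. Their poses are not given: they have to be found in the camera images.
- cabinet: Fixed stacking cabinet of white and clear plastic, 370 mm wide (y), 220 deep (x), 170 high: two wide drawers over four narrow ones. Origin: on the work surface under the middle of the front face; x points into the cabinet, y left, z up. Flat top at z = 170 mm; tape gun on its left half, highlighter behind the middle of its right half; the strip before it (x 0 to 105 mm, y -180 to -30 mm) is free.
- lamp_drawer (a joint): How far the right-hand (-y) top drawer is out, m: 0 shut, stop at 0.17; starts 25 to 45 mm ajar. Slides lightly, stays put. Clear box, 198 x 164 mm inside; its foam liner's top is 99 mm above the work surface, side walls end 56 and front panel 64 mm above the liner. Two grooves, 22 mm wide, 11 deep, run front to back, 82 mm apart: one holds the stored lamp, over the other stands the stapler.
- drawer_handle (a point): Middle of the lamp drawer's bar handle: a level bar, 11 mm thick and 100 mm long along y, 35 mm in front of the drawer's front face (about 29 mm of clear gap behind it, posts 42 mm either side of the middle), 136 mm above the work surface. Moves with the drawer; axes as the cabinet's.
- groove_left (a point): Point on the axis of a lamp lying seated in the drawer's left (+y) groove, 10 mm above the liner's top, 41 mm left of the drawer's middle line, 85 mm behind the inside of the front panel. Moves with the drawer; x runs along the groove, into the cabinet.
- groove_right (a point): The same for the right (-y) groove, 41 mm right of the drawer's middle line.
- lamp: The loose lamp: opal white glass tube, 30 mm in diameter, round end, 26 mm metal screw cap; 130 mm long overall, 45 to 70 g. Origin on its axis at mid-length, on the glass; x along the axis to the cap; straight glass from x = -50 to +24 mm, cap from 36 to 65. Starts lying level in the lamp tray's groove. Breaks above 12 N a finger, or 40 N in sum from all that touches it.
- lamp_tray: Low open cardboard tray, fixed, 160 x 100 x 32 mm, with a foam liner whose top is 18 mm above the work surface and one groove along its x. Origin: centre of its underside. It lies in front of the cabinet, to the left or to the right. Inside width 92 mm; the lamp's axis lies 28 mm above the work surface.
- stored_lamp: An identical lamp lying in one of the drawer's two grooves, left or right; it stays there. Glass too: nothing may press on it with more than 16 N.
- stapler: Chrome stapler, 126 mm long, 36 wide at its rubber foot, 50 high, 220 to 350 g, standing upright over the drawer's other groove, along the drawer. Origin: centre of its underside; x along its length to the nose, z up. Above its foot (6 mm high) it is 26 to 30 mm wide; the handle arm, 26 mm wide, spans 30 to 48 mm above the underside.
- tape_gun: Blue tape gun with a brown roll, lying on its side on the left half of the cabinet's top, about 150 x 160 mm and 66 high. Leave it.
- highlighter: Yellow highlighter, 127 x 20 x 16 mm, on the cabinet's top behind the middle of the right half. Leave it.
- clip_handle (a point): Middle of the bar handle of the binder-clip drawer, the left-hand (+y) top drawer, alike in size, standing 50 to 90 mm out. Leave it.
- tape_roll: Brown roll of packing tape, 100 mm across, 48 high, flat on the table left of the cabinet. Origin: centre of its underside. Leave it.
- hole_punch: Dark steel hole punch, 100 x 120 x 68 mm, on the table right of the cabinet. Origin: centre of its underside. Leave it.
Things that resemble listed ones, but are neither listed nor needed, are in the scene too. What is shaped like the lamp but brown is not meant. There is more than one size of the stapler; the job needs the smaller.

How it is judged:
On the way, in this order (a step that is already met when the one before it is completed fails the run):
1. the stapler stands on the cabinet's top, let go (x of stapler in the frame of cabinet between 0 and 0.22 m and y of stapler in the frame of cabinet between -0.185 and 0.185 m and z of stapler in the frame of cabinet between 0.162 and 0.178 m and angle between stapler's own z axis and vertical below 0.12 rad and linear speed of stapler below 0.03 m/s and contact force between the fingers and stapler below 0.05 N), for 0.2 s.
2. the lamp lies in the freed groove of the drawer, let go (((x of lamp in the frame of groove_left between -0.035 and 0.05 m and y of lamp in the frame of groove_left between -0.008 and 0.008 m and z of lamp in the frame of groove_left between -0.006 and 0.006 m and angle between the x axis of lamp and the x axis of groove_left, either way round below 0.12 rad and x of stored_lamp in the frame of groove_right between -0.035 and 0.05 m and y of stored_lamp in the frame of groove_right between -0.008 and 0.008 m and z of stored_lamp in the frame of groove_right between -0.006 and 0.006 m and angle between the x axis of stored_lamp and the x axis of groove_right, either way round below 0.12 rad) or (x of lamp in the frame of groove_right between -0.035 and 0.05 m and y of lamp in the frame of groove_right between -0.008 and 0.008 m and z of lamp in the frame of groove_right between -0.006 and 0.006 m and angle between the x axis of lamp and the x axis of groove_right, either way round below 0.12 rad and x of stored_lamp in the frame of groove_left between -0.035 and 0.05 m and y of stored_lamp in the frame of groove_left between -0.008 and 0.008 m and z of stored_lamp in the frame of groove_left between -0.006 and 0.006 m and angle between the x axis of stored_lamp and the x axis of groove_left, either way round below 0.12 rad)) and contact force between the fingers and lamp below 0.05 N and linear speed of lamp below 0.05 m/s), for 0.2 s.
At the end, for the whole second after the job is handed in: The lamp drawer is shut (within 6 mm); one lamp lies at rest in each of its two grooves (axis within 8 mm sideways, 6 mm in height and 0.12 rad of the groove); the stapler stands upright and at rest on the cabinet's top (tilt under 0.12 rad, origin within the top's outline) (value of joint lamp_drawer below 0.006 m and ((x of lamp in the frame of groove_left between -0.035 and 0.05 m and y of lamp in the frame of groove_left between -0.008 and 0.008 m and z of lamp in the frame of groove_left between -0.006 and 0.006 m and angle between the x axis of lamp and the x axis of groove_left, either way round below 0.12 rad and x of stored_lamp in the frame of groove_right between -0.035 and 0.05 m and y of stored_lamp in the frame of groove_right between -0.008 and 0.008 m and z of stored_lamp in the frame of groove_right between -0.006 and 0.006 m and angle between the x axis of stored_lamp and the x axis of groove_right, either way round below 0.12 rad) or (x of lamp in the frame of groove_right between -0.035 and 0.05 m and y of lamp in the frame of groove_right between -0.008 and 0.008 m and z of lamp in the frame of groove_right between -0.006 and 0.006 m and angle between the x axis of lamp and the x axis of groove_right, either way round below 0.12 rad and x of stored_lamp in the frame of groove_left between -0.035 and 0.05 m and y of stored_lamp in the frame of groove_left between -0.008 and 0.008 m and z of stored_lamp in the frame of groove_left between -0.006 and 0.006 m and angle between the x axis of stored_lamp and the x axis of groove_left, either way round below 0.12 rad)) and linear speed of each of lamp, stored_lamp, stapler below 0.03 m/s and x of stapler in the frame of cabinet between 0 and 0.22 m and y of stapler in the frame of cabinet between -0.185 and 0.185 m and z of stapler in the frame of cabinet between 0.162 and 0.178 m and angle between stapler's own z axis and vertical below 0.12 rad); the robot touches nothing.
It fails at once if the lamp is squeezed with more than 12 N a finger (24 N both together), or dropped or pressed so that all it touches, fingers included, bears on it with more than 40 N in sum (contact force between the fingers and lamp above 24 N or contact force between lamp and anything else above 40 N).
It fails at once if the stored lamp is struck or pressed with more than 40 N (contact force between stored_lamp and anything else above 40 N).
It fails at once if the lamp drawer is slammed (faster than 0.4 m/s inwards) (velocity of joint lamp_drawer below -0.4 m/s).
It fails at once if the lamp or the stapler is let fall (out of the fingers' touch and faster than 0.45 m/s, a drop of about 10 mm) ((contact force between the fingers and lamp below 0.05 N and linear speed of lamp above 0.45 m/s) or (contact force between the fingers and stapler below 0.05 N and linear speed of stapler above 0.45 m/s)).
It fails at once if the tape gun, highlighter, binder-clip drawer, tape roll or hole punch is moved by more than 30 mm (distance of any of tape_gun, highlighter, clip_handle, tape_roll, hole_punch from where it was at the start of the episode above 0.03 m).
It also fails if it takes over 72 s, if anything falls off the work surface, if the arm or the gripper's body presses on something with over 40 N, if the wrist force passes 120 N, or if a joint passes its speed limit or range.

## Working session

There is one attempt and no reset: what is moved stays moved. The work goes in short steps, Python scripts to look and compute and a tool call to move; the robot and the scene stay as the last step left them, time stands still between calls to the robot, and variables do not carry over. Pictures are saved under pics/ and viewed, at most 13 in all, crops included, and the job is handed in when it is done.

Besides the shell and the picture viewer there is one more tool, called after ">>>" by a JSON object that holds its "name" and its "arguments". arm_command: Moves the arm, as the interface text tells. Its arguments: {"type":"object","properties":{"commands":{"type":"array"},"force":{"type":"number"}},"required":["commands"]}

```bash
mkdir -p pics && cat > h.py <<'E'
import numpy as np, cv2
from bench import robot, optics
from scipy.spatial.transform import Rotation as R
def cam(n,save=None):
    c=optics.read_camera(n)
    if save: cv2.imwrite('pics/'+save,c['img'])
    return c
def pts(c):
    h,w=c['z_map'].shape
    u,v=np.meshgrid(np.arange(w),np.arange(h))
    uv=np.stack([u,v],-1).reshape(-1,1,2).astype(np.float64)
    d=np.array([c['k1'],0,0,0,0],float)
    # undistort: fixed-point
    K=c['mtx']; s=(uv[:,0]-[K[0,2],K[1,2]])/[K[0,0],K[1,1]]; p=s.copy()
    for _ in range(20): p=s/(1+c['k1']*(p**2).sum(1,keepdims=True))
    T=c['world_from_camera']
    rays=np.c_[p,np.ones(len(p))]
    z=c['z_map'].reshape(-1,1)
    P=(rays*z)@T[:3,:3].T+T[:3,3]
    P[z[:,0]==0]=np.nan
    return P.reshape(h,w,3),(rays@T[:3,:3].T).reshape(h,w,3),T[:3,3]
def plane(c,u,v,z):
    _,r,o=pts(c); d=r[int(v),int(u)]; return o+d*(z-o[2])/d[2]
def st():
    s=robot.sense(); print('t',round(s['t'],2),'pos',np.round(s['ee_pos'],4),'ori',np.round(s['orientation'],3),'F',np.round(s['wrist_force'],1),'gap',round(float(s['finger_gap']),4),'grip',np.round(s['grip_force'],1)); return s
E
python3 - <<'E'
from h import *
st()
for n in('top','side'):
    c=cam(n); print(n,c['world_from_camera'].round(3).tolist(),c['mtx'].round(1).tolist(),c['k1'])
    cv2.imwrite(f'pics/{n}0.png',cv2.resize(c['img'],(768,576)))
    np.savez(f'{n}0.npz',**c)
E
```

```text
t 0.0 pos [ 0.1703 -0.5224  0.2305] ori [-3.101 -0.492 -0.   ] F [-0.3 -0.1 -0.7] gap 0.0854 grip 0.0
top [[-0.002, -0.998, 0.055, 0.459], [-1.0, 0.003, 0.004, -0.023], [-0.005, -0.055, -0.998, 1.122], [0.0, 0.0, 0.0, 1.0]] [[362.0, 0.0, 259.2], [0.0, 362.0, 191.4], [0.0, 0.0, 1.0]] -0.02081025252800659
side [[0.891, -0.284, 0.355, 0.052], [-0.455, -0.569, 0.686, -0.93], [0.007, -0.772, -0.636, 0.977], [0.0, 0.0, 0.0, 1.0]] [[375.9, 0.0, 257.6], [0.0, 375.9, 190.7], [0.0, 0.0, 1.0]] -0.0035709067424936074
```

View pics/top0.png

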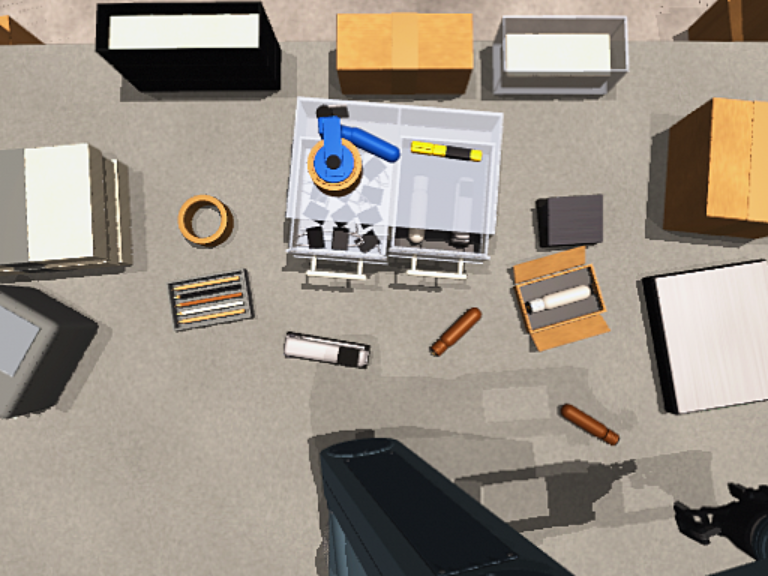

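View pics/side0.png

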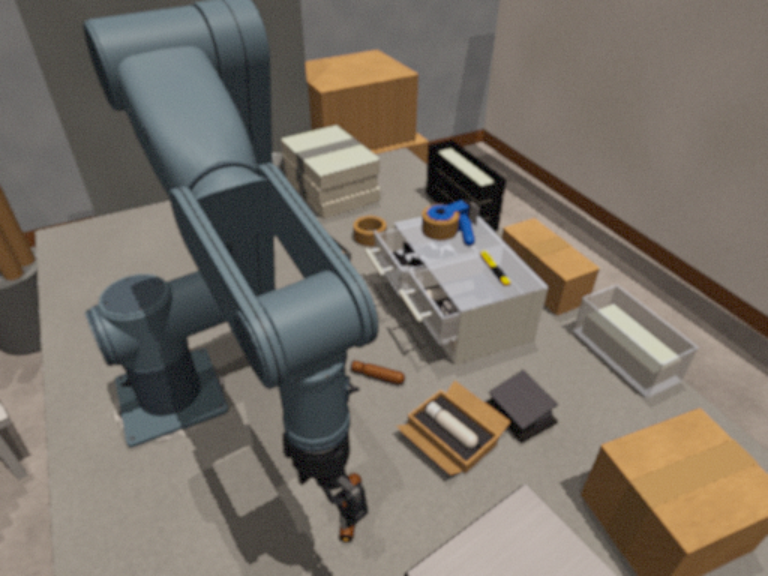

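Top view (768 px wide): the wanted stapler is probably (465,205) in the drawer's right groove, with the stored lamp at (418,205). The large decoy stapler is at (327,350) on the table. The loose lamp is at (558,298) in the tray, and the brown lookalikes are at (455,332) and (590,424). The lamp drawer's handle is at (435,272) and the clip drawer's at (336,272).

```bash
python3 - <<'E'
from h import *
c=dict(np.load('top0.npz')); c['k1']=float(c['k1']); P,_,_=pts(c)
img=c['img']
crop=np.hstack([cv2.resize(img[60:200,185:345],(480,420),interpolation=cv2.INTER_CUBIC),cv2.resize(img[160:240,335:415],(320,420),interpolation=cv2.INTER_CUBIC)])
cv2.imwrite('pics/crop1.png',crop)
# depth at points(512 scale)
for n,(u,v) in dict(topR=(310,130),topfrontR=(300,145),stap=(309,150),stapf=(308,158),slamp=(278,150),slampback=(279,130),handle=(290,183),handle2=(224,183),traylamp=(378,198),panel=(295,171),high=(297,101)).items():
    print(n,P[v,u].round(3))
z=P[...,2]
m=np.abs(z-0.17)<0.006
m[:, :180]=0; m[:,350:]=0; m[200:]=0
ys,xs=np.nonzero(m); print('top n',len(xs))
r=cv2.minAreaRect(P[m][:,:2].astype(np.float32)*1000); print(r)
print(cv2.boxPoints(r))
def mask(n,m):
    q=P[m]; r=cv2.minAreaRect(q[:,:2].astype(np.float32)*1000); print(n,len(q),'rect',np.round(r[0],1),np.round(r[1],1),round(r[2],1),'z',np.nanpercentile(q[:,2],[2,50,98]).round(3))
hsv=cv2.cvtColor(img,cv2.COLOR_BGR2HSV)
w=(hsv[...,1]<60)&(hsv[...,2]>180)
reg=np.zeros_like(w)
a=reg.copy();a[175:190,268:316]=1; mask('handleR',a&(np.abs(z-.138)<.012))
a=reg.copy();a[175:190,200:250]=1; mask('handleL',a&(np.abs(z-.138)<.012))
a=reg.copy();a[185:212,345:400]=1; mask('lamp',a&w&(z>.028)&(z<.06))
E
```

```text
topR [ 0.675 -0.154  0.171]
topfrontR [ 0.635 -0.127  0.167]
stap [ 0.621 -0.15   0.171]
stapf [ 0.603 -0.151  0.148]
slamp [ 0.621 -0.068  0.172]
slampback [ 0.675 -0.071  0.17 ]
handle [ 0.536 -0.102  0.144]
handle2 [0.537 0.078 0.139]
traylamp [ 0.498 -0.373  0.04 ]
panel [ 0.571 -0.118  0.118]
high [ 0.749 -0.119  0.184]
top n 9031
((701.2694091796875, -26.815536499023438), (371.2409973144531, 282.25360107421875), 85.1605224609375)
[[ 544.98596 -199.86821]
 [ 826.2333  -223.68037]
 [ 857.55286  146.23714]
 [ 576.30554  170.0493 ]]
handleR 195 rect [ 546.3 -105.4] [109.4  29.5] 85.6 z [0.137 0.141 0.145]
handleL 201 rect [543.5  77.6] [109.   30.3] 89.7 z [0.136 0.141 0.145]
lamp 333 rect [ 496.3 -359.6] [ 26.8 121.5] 15.7 z [0.033 0.041 0.047]
```

View pics/crop1.png

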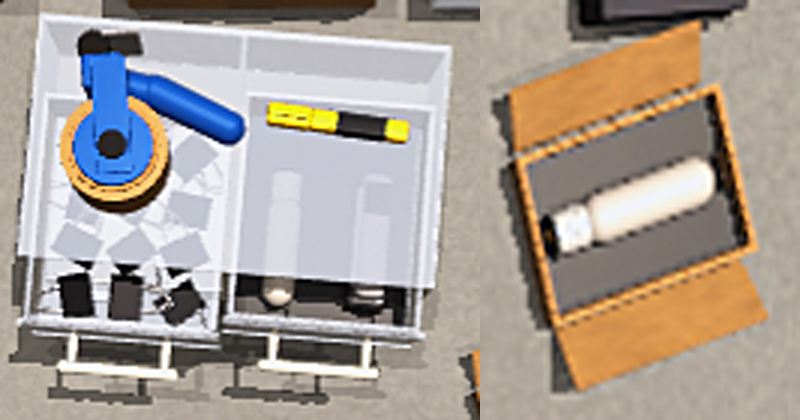

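The crop confirms the picks. The white lamp is in the tray (crop ~640,205, cap end toward the left). The stapler is over the right groove (crop ~370,250) and the stored lamp is in the left groove (crop ~282,240). The cabinet is yawed about -4.5°.

```bash
python3 - <<'E'
from h import *
c=dict(np.load('top0.npz')); c['k1']=float(c['k1'])
f=lambda x,y:(185+x/3,60+y/3)
def pl(u,v,z):
    K=c['mtx'];s=np.array([(u-K[0,2])/K[0,0],(v-K[1,2])/K[1,1]]);p=s.copy()
    for _ in range(20):p=s/(1+c['k1']*(p@p))
    T=c['world_from_camera'];d=T[:3,:3]@np.r_[p,1];o=T[:3,3];return (o+d*(z-o[2])/d[2])[:2]*1000
C={n:pl(*f(*q),.17) for n,q in dict(fl=(20,255),fr=(435,287),bl=(40,14),br=(452,47)).items()}
print({k:v.round(1) for k,v in C.items()})
for a,b in(('fr','fl'),('br','bl')):
    d=C[b]-C[a];print(a,b,np.linalg.norm(d),np.degrees(np.arctan2(-d[0],d[1])))
for a,b in(('fr','br'),('fl','bl')):
    d=C[b]-C[a];print(a,b,np.linalg.norm(d),np.degrees(np.arctan2(d[1],d[0])))
# handle bar ends, z=.1415 top
img=c['img'];hs=cv2.cvtColor(img,cv2.COLOR_BGR2HSV).astype(int)
for n,(x0,x1) in dict(R=(258,380),L=(50,178)).items():
    e=[pl(*f(*q),.141) for q in ((262,364),(378,374))] if n=='R' else [pl(*f(*q),.141) for q in ((55,368),(176,376))]
    print(n,[i.round(1) for i in e],np.mean(e,0).round(1))
# stapler, stored lamp centre lines
for n,q,z in(('sl tip',(278,305),.11),('sl back',(286,172),.11),('st front',(366,305),.13),('st back',(377,175),.148)): print(n,pl(*f(*q),z).round(1))
# lamp on z=.028..: ends in tray crop: x 480+ , scale 4, 5.25
g=lambda x,y:(335+(x-480)/4,160+y/5.25)
print('lamp',pl(*g(550,240),.028).round(1),pl(*g(716,178),.028).round(1))
print('tray corners',[pl(*g(*q),.032).round(1) for q in((516,157),(716,90),(757,245),(560,320))])
E
```

```text
{'fl': array([635.7, 161. ]), 'fr': array([ 606. , -206.1]), 'bl': array([854.5, 145.1]), 'br': array([ 822.6, -224.5])}
fr fl 368.24984855740337 -4.627865655812796
br bl 370.98791577103 -4.921059055310986
fr br 217.44571514162809 -4.8709529605584425
fl bl 219.3496388762009 -4.154901857062003
R [array([540.6, -53.9]), array([ 531.2, -158.9])] [ 535.9 -106.4]
L [array([537.5, 133.9]), array([529.9,  24. ])] [533.7  79. ]
sl tip [598.6 -70.1]
sl back [725.1 -78.4]
st front [ 595.6 -150.1]
st back [ 712.1 -159. ]
lamp [ 475.4 -299.4] [ 510.8 -426. ]
tray corners [array([ 523.1, -273.5]), array([ 561.4, -425.7]), array([ 472. , -454.7]), array([ 429.6, -305.2])]
```

```bash
cat >> h.py <<'E'
O=np.array([.620,-.022]); A=np.radians(-4.65); EX=np.array([np.cos(A),np.sin(A)]); EY=np.array([-EX[1],EX[0]])
def cab(x,y): return O+EX*x+EY*y
def tocab(P): P=np.asarray(P); d=P[...,:2]-O; return np.concatenate([np.stack([d@EX,d@EY],-1),P[...,2:]],-1)
def down(yaw):
    a=np.radians(yaw); x=np.array([np.cos(a),np.sin(a),0]); z=np.array([0,0,-1.]); return R.from_matrix(np.c_[x,np.cross(z,x),z])
def plan(wps,start=None):
    """wps: list of (x,y,z,yaw). prints per-leg tool-frame turn (deg) and shift (mm)"""
    s=robot.sense(); p=np.array(s['ee_pos']); r=R.from_rotvec(s['orientation'])
    for w in wps:
        r2=down(w[3]); t=(r.inv()*r2).as_rotvec(degrees=True); d=r.inv().apply(np.array(w[:3])-p)*1000
        print('turn',t.round(1),'shift',d.round(1),'len',np.linalg.norm(d).round(0)); p=np.array(w[:3]); r=r2
E
python3 - <<'E'
from h import *
plan([(.292,-.383,.25,40.7),(.414,-.245,.25,63),(.536,-.106,.25,85.35)])
print(tocab(np.array([.536,-.106,.14])))
E
```

```text
turn [ -0.1  -0.  -22.7] shift [158.9 -94.9 -19.2] len 186.0
turn [  0.    0.  -22.3] shift [182.5 -25.1   0. ] len 184.0
turn [  0.    0.  -22.4] shift [179.2  45.6   0. ] len 185.0
[-0.07691374 -0.09053329  0.14      ]
```

>>> {"name": "arm_command", "arguments": {"commands": [0,0,-5,32,-19,-4,85,0,0,-10,64,-38,-8,85,0,0,-15,96,-57,-12,85,0,0,-20,128,-76,-16,85,0,0,-22.7,159,-95,-19,30]}}

```text
t: 0.6
ee_pos: [0.2928, -0.382, 0.2502]
orientation: [-2.943, -1.097, -0.0]
wrist_force: [0.4, -0.6, 0.0]
finger_gap: 0.0724
grip_force: 0.0
```

>>> {"name": "arm_command", "arguments": {"commands": [0,0,-5,37,-5,0,30,0,0,-10,74,-10,0,30,0,0,-15,110,-15,0,30,0,0,-20,147,-20,0,30,0,0,-22.3,182,-25,0,30]}}

```text
t: 1.1
ee_pos: [0.4144, -0.2441, 0.2501]
orientation: [-2.675, -1.646, 0.0]
wrist_force: [0.6, -0.5, -0.6]
finger_gap: 0.0296
grip_force: 0.0
```

>>> {"name": "arm_command", "arguments": {"commands": [0,0,-5,37,9,0,30,0,0,-10,74,18,0,30,0,0,-15,115,28,0,30,0,0,-20,155,39,0,30,0,0,-22.4,179,46,0,30]}}

```text
t: 1.6
ee_pos: [0.5371, -0.1045, 0.2499]
orientation: [-2.302, -2.136, -0.001]
wrist_force: [-0.4, -0.7, 0.2]
finger_gap: 0.03
grip_force: 0.0
```

```bash
python3 - <<'E'
from h import *
c=cam('wrist','w1.png'); P,_,_=pts(c); Q=tocab(P)
print(c['world_from_camera'].round(3).tolist())
m=(np.abs(Q[...,2]-.138)<.008)&(Q[...,0]<-.05)&(Q[...,0]>-.11)&(Q[...,1]<-.03)&(Q[...,1]>-.15)
q=Q[m]; print(len(q)); 
if len(q):
    print(np.percentile(q,[1,50,99],axis=0).round(4)); print(np.histogram(q[:,0],20))
m=(np.abs(Q[...,2]-.16)<.006)&(Q[...,0]<-.0)&(Q[...,0]>-.07)&(Q[...,1]<-.03)&(Q[...,1]>-.15)
q=Q[m];print('panel',len(q)); print(np.percentile(q,[1,50,99],axis=0).round(4) if len(q) else '')
E
```

```text
[[0.997, -0.069, -0.023, 0.544], [-0.073, -0.956, -0.286, -0.031], [-0.002, 0.287, -0.958, 0.392], [0.0, 0.0, 0.0, 1.0]]
1659
[[-0.0809 -0.1411  0.1356]
 [-0.0739 -0.0826  0.14  ]
 [-0.0509 -0.0361  0.1424]]
(array([127, 224, 171, 195, 184, 193, 181,  45,  27,  25,  34,  30,  21,
        34,  25,  32,  23,  31,  32,  25]), array([-0.08093345, -0.07938795, -0.07784246, -0.07629697, -0.07475147,
       -0.07320598, -0.07166049, -0.07011499, -0.0685695 , -0.067024  ,
       -0.06547851, -0.06393302, -0.06238752, -0.06084203, -0.05929654,
       -0.05775104, -0.05620555, -0.05466005, -0.05311456, -0.05156907,
       -0.05002357]))
panel 1260
[[-0.0434 -0.1253  0.1541]
 [-0.0389 -0.073   0.1623]
 [-0.0324 -0.0308  0.1641]]
```

View pics/w1.png

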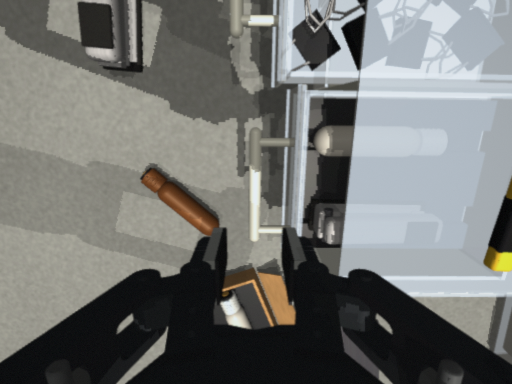

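The wrist view shows the bar at pixel (254,185), between the fingers' columns. Measured in the cabinet frame it is at x ≈ -75.5 mm, which matches the TCP. I'll descend, grip and pull.

>>> {"name": "arm_command", "arguments": {"commands": [0,0,0,0,0,30,30,0,0,0,0,0,60,30,0,0,0,0,0,90,30,0,0,0,0,0,115,30,0,0,0,0,0,133,30]}}

```text
t: 2.15
ee_pos: [0.5367, -0.1071, 0.1175]
orientation: [2.307, 2.129, 0.003]
wrist_force: [-4.7, 15.1, 106.6]
finger_gap: 0.0303
grip_force: 47.4
```

>>> {"name": "arm_command", "arguments": {"commands": [0,0,0,0,0,0,8,0,0,0,0,0,0,5,0,0,0,0,0,0,5,0,0,0,0,0,0,5,0,0,0,0,0,0,5], "force": 25}}

```text
t: 2.65
ee_pos: [0.5367, -0.1075, 0.1181]
orientation: [2.307, 2.129, 0.002]
wrist_force: [0.7, 0.1, 4.9]
finger_gap: 0.0101
grip_force: 24.4
```

>>> {"name": "arm_command", "arguments": {"commands": [0,0,0,0,-10,0,5,0,0,0,0,-25,0,5,0,0,0,0,-40,0,5,0,0,0,0,-55,0,5,0,0,0,0,-65,0,5]}}

```text
t: 3.15
ee_pos: [0.4705, -0.1019, 0.1181]
orientation: [2.307, 2.13, 0.001]
wrist_force: [1.7, 1.5, 5.9]
finger_gap: 0.0099
grip_force: 25.0
```

>>> {"name": "arm_command", "arguments": {"commands": [0,0,0,0,-12,0,5,0,0,0,0,-26,0,5,0,0,0,0,-40,0,5,0,0,0,0,-50,0,5,0,0,0,0,-57,0,5]}}

```text
t: 3.65
ee_pos: [0.4139, -0.0971, 0.1181]
orientation: [2.308, 2.13, 0.002]
wrist_force: [2.1, 1.9, 6.8]
finger_gap: 0.0103
grip_force: 25.1
```

>>> {"name": "arm_command", "arguments": {"commands": [0,0,0,0,0,0,20,0,0,0,0,0,0,30,0,0,0,0,0,0,30,0,0,0,0,0,-15,30,0,0,0,0,0,-40,30]}}

```text
t: 4.15
ee_pos: [0.4127, -0.0966, 0.156]
orientation: [-2.305, -2.128, 0.003]
wrist_force: [0.1, -0.1, -0.1]
finger_gap: 0.0302
grip_force: 0.0
```

```bash
python3 - <<'E'
from h import *
s=st(); print(tocab(np.array(s['ee_pos'])))
c=cam('top'); cv2.imwrite('pics/t2.png',cv2.resize(c['img'][60:230,185:425],(792,561),interpolation=cv2.INTER_CUBIC)); np.savez('top2.npz',**c)
P,_,_=pts(c)
for y in np.arange(-.17,-.01,.01):
    pass
Q=tocab(P)
m=(Q[...,2]>.125)&(Q[...,2]<.156)&(Q[...,0]>-.15)&(Q[...,0]<-.02)&(Q[...,1]<-.11)&(Q[...,1]>-.16)
q=Q[m];print(len(q)); r=cv2.minAreaRect(q[:,:2].astype(np.float32)*1000);print(r,np.percentile(q,[2,50,98],axis=0).round(3))
E
```

```text
t 4.15 pos [ 0.4127 -0.0966  0.156 ] ori [-2.305 -2.128  0.003] F [ 0.1 -0.1 -0.1] gap 0.0302 grip 0.0
[-0.20057122 -0.09116479  0.15596652]
403
((-84.79115295410156, -130.57313537597656), (33.15593719482422, 128.22569274902344), 86.73087310791016) [[-0.126 -0.142  0.129]
 [-0.077 -0.128  0.148]
 [-0.023 -0.116  0.153]]
```

>>> {"name": "arm_command", "arguments": {"commands": [0,0,0,0,0,-30,45,0,0,0,0,0,-70,45,0,0,0,0,0,-100,45,0,0,0,0,0,-130,45,0,0,0,0,0,-130,45]}}

```text
t: 4.7
ee_pos: [0.4162, -0.0984, 0.2909]
orientation: [2.303, 2.127, 0.004]
wrist_force: [0.9, 0.3, -0.7]
finger_gap: 0.045
grip_force: 0.0
```

```bash
python3 - <<'E'
from h import *
c=cam('wrist'); P,_,_=pts(c); Q=tocab(P); np.savez('w3.npz',**c)
t=cam('top');Pt,_,_=pts(t)
cv2.imwrite('pics/t3.png',np.hstack([cv2.resize(c['img'],(440,330)),cv2.resize(t['img'][100:220,200:330],(357,330))]))
for Z,n in((Q,'wrist'),(tocab(Pt),'top')):
  for lo,hi in((.125,.156),(.14,.156)):
    m=(Z[...,2]>lo)&(Z[...,2]<hi)&(Z[...,0]>-.15)&(Z[...,0]<-.01)&(Z[...,1]<-.10)&(Z[...,1]>-.16)
    q=Z[m]
    if len(q)<20: print(n,len(q)); continue
    r=cv2.minAreaRect(q[:,:2].astype(np.float32)*1000);d=cv2.fitLine(q[:,:2].astype(np.float32),cv2.DIST_L2,0,.01,.01).ravel()
    print(n,lo,len(q),r,'lineang',np.degrees(np.arctan2(d[1],d[0])),d[2:],np.percentile(q,[2,50,98],axis=0).round(3).tolist())
  m=(Z[...,2]>.105)&(Z[...,2]<.13)&(Z[...,0]>-.15)&(Z[...,0]<-.01)&(Z[...,1]<-.02)&(Z[...,1]>-.09)
  q=Z[m]; print('stored',len(q),np.percentile(q,[2,50,98],axis=0).round(3).tolist() if len(q) else '')
E
```

```text
wrist 0.125 2793 ((-80.05560302734375, -124.09683227539062), (45.4129524230957, 140.17471313476562), 89.45751190185547) lineang -1.2664 [-0.07491703 -0.12745473] [[-0.127, -0.142, 0.128], [-0.076, -0.127, 0.147], [-0.014, -0.116, 0.151]]
wrist 0.14 2345 ((-80.24861907958984, -121.90510559082031), (139.79977416992188, 45.403194427490234), 1.2748090028762817) lineang -1.7671427 [-0.0718344  -0.12850954] [[-0.149, -0.142, 0.141], [-0.072, -0.128, 0.147], [-0.014, -0.117, 0.154]]
stored 2884 [[-0.13, -0.062, 0.111], [-0.074, -0.047, 0.121], [-0.013, -0.034, 0.124]]
top 0.125 400 ((-69.15476989746094, -128.55599975585938), (117.41204833984375, 30.445844650268555), 1.9386868476867676) lineang 0.6013466 [-0.06705505 -0.12936811] [[-0.122, -0.142, 0.133], [-0.067, -0.129, 0.148], [-0.013, -0.117, 0.153]]
top 0.14 374 ((-66.59111785888672, -129.42095947265625), (25.921010971069336, 113.14811706542969), 89.7197494506836) lineang -0.50711495 [-0.0664795  -0.12945059] [[-0.119, -0.142, 0.142], [-0.066, -0.129, 0.148], [-0.013, -0.117, 0.153]]
stored 442 [[-0.129, -0.062, 0.111], [-0.074, -0.047, 0.122], [-0.013, -0.033, 0.127]]
```

View pics/t3.png

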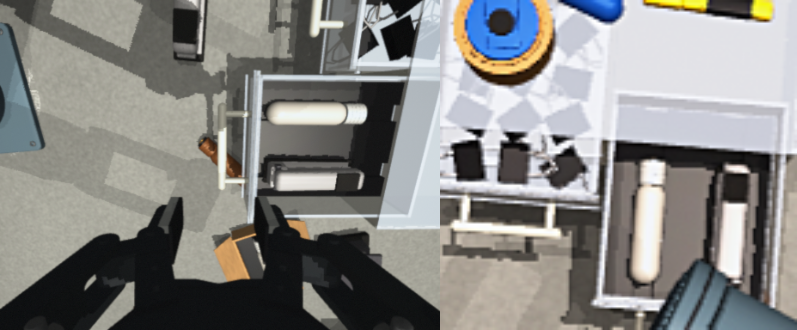

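Left: the wrist view shows the stapler at (318,178) in the freed-side groove and the stored lamp at (315,112). Right: the top view shows the same, with the drawer about 163 mm out.

```bash
python3 - <<'E'
from h import *
g=cab(-.066,-.128)
plan([(*((g*1+np.array([.416,-.098])*2)/3),.28,55.35),(*((g*2+np.array([.416,-.098]))/3),.27,25.35),(*g,.25,-4.65)])
print(g)
E
```

```text
turn [ 0.   0.  30.1] shift [-12.4  45.4   7.2] len 48.0
turn [ 0.  0. 30.] shift [11.6 43.8 10. ] len 46.0
turn [ 0.  0. 30.] shift [31.9 32.2 20. ] len 50.0
[ 0.54384044 -0.14422815]
```

>>> {"name": "arm_command", "arguments": {"commands": [0,0,6,-2,9,1,38,0,0,12,-5,18,3,38,0,0,18,-7,27,4,38,0,0,24,-10,36,6,38,0,0,30,-12,45,7,38]}}

```text
t: 5.3
ee_pos: [0.4576, -0.1126, 0.278]
orientation: [-2.781, -1.454, 0.004]
wrist_force: [-0.8, -0.7, -0.9]
finger_gap: 0.0376
grip_force: 0.0
```

>>> {"name": "arm_command", "arguments": {"commands": [0,0,6,2,9,2,38,0,0,12,5,18,4,38,0,0,18,7,26,6,38,0,0,24,9,35,8,38,0,0,30,12,44,10,38]}}

```text
t: 5.8
ee_pos: [0.5006, -0.1277, 0.2679]
orientation: [-3.064, -0.684, 0.005]
wrist_force: [0.5, -0.1, 0.4]
finger_gap: 0.038
grip_force: 0.0
```

>>> {"name": "arm_command", "arguments": {"commands": [0,0,6,7,7,4,38,0,0,12,14,14,8,38,0,0,18,20,20,12,38,0,0,24,26,26,16,38,0,0,30,32,32,20,38]}}

```text
t: 6.3
ee_pos: [0.5432, -0.1428, 0.2477]
orientation: [-3.137, 0.132, 0.006]
wrist_force: [0.3, -0.1, -0.7]
finger_gap: 0.038
grip_force: 0.0
```

```bash
python3 - <<'E'
from h import *
s=st(); print(tocab(np.array(s['ee_pos'])))
c=cam('wrist','w4.png'); P,_,_=pts(c); Z=tocab(P)
m=(Z[...,2]>.14)&(Z[...,2]<.153)&(Z[...,0]>-.15)&(Z[...,0]<-.008)&(Z[...,1]<-.105)&(Z[...,1]>-.15)
q=Z[m];d=cv2.fitLine(q[:,:2].astype(np.float32),cv2.DIST_L2,0,.01,.01).ravel()
print(len(q),cv2.minAreaRect(q[:,:2].astype(np.float32)*1000),np.degrees(np.arctan2(d[1],d[0])),np.percentile(q,[1,50,99],axis=0).round(4).tolist())
E
```

```text
t 6.3 pos [ 0.5432 -0.1428  0.2477] ori [-3.137  0.132  0.006] F [ 0.3 -0.1 -0.7] gap 0.038 grip 0.0
[-0.06675591 -0.12661221  0.24768415]
3739 ((-78.94458770751953, -127.79356384277344), (44.81904220581055, 140.45269775390625), 89.78970336914062) -1.2643559 [[-0.1487, -0.1452, 0.1404], [-0.0669, -0.1308, 0.1472], [-0.0103, -0.1099, 0.1519]]
```

View pics/w4.png

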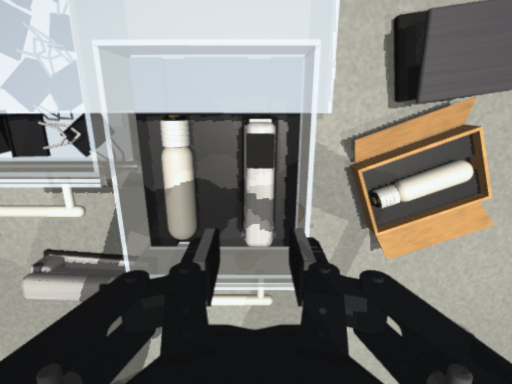

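The stapler is seen from above at (260,185), the stored lamp at (179,185) and the loose lamp in its tray at (425,185). I'm shifting 2.5 mm toward the stapler's midline, then descending.

>>> {"name": "arm_command", "arguments": {"commands": [0,0,0,0,2.5,20,39,0,0,0,0,2.5,45,39,0,0,0,0,2.5,65,39,0,0,0,0,2.5,85,39,0,0,0,0,2.5,92,39]}}

```text
t: 6.85
ee_pos: [0.5413, -0.1445, 0.1547]
orientation: [-3.136, 0.122, 0.01]
wrist_force: [0.3, -0.1, 0.1]
finger_gap: 0.0389
grip_force: 0.0
```

>>> {"name": "arm_command", "arguments": {"commands": [0,0,0,0,0,8,39,0,0,0,0,0,16,39,0,0,0,0,0,22,39,0,0,0,0,0,27,39,0,0,0,0,0,27,39]}}

```text
t: 7.35
ee_pos: [0.5434, -0.1454, 0.1309]
orientation: [-3.139, 0.125, 0.001]
wrist_force: [-0.1, -0.8, 0.7]
finger_gap: 0.0391
grip_force: 0.0
```

>>> {"name": "arm_command", "arguments": {"commands": [0,0,0,0,0,5,39,0,0,0,0,0,10,39,0,0,0,0,0,15,39,0,0,0,0,0,15,39,0,0,0,0,0,15,30]}}

```text
t: 7.85
ee_pos: [0.5436, -0.1455, 0.1161]
orientation: [-3.139, 0.125, 0.001]
wrist_force: [-0.1, 0.7, 0.3]
finger_gap: 0.0304
grip_force: 0.0
```

>>> {"name": "arm_command", "arguments": {"commands": [0,0,0,0,0,0,24,0,0,0,0,0,0,20,0,0,0,0,0,0,15,0,0,0,0,0,0,15,0,0,0,0,0,0,15], "force": 40}}

```text
t: 8.35
ee_pos: [0.5437, -0.1458, 0.1165]
orientation: [3.139, -0.125, 0.001]
wrist_force: [0.1, -1.4, -0.4]
finger_gap: 0.0254
grip_force: 39.9
```

>>> {"name": "arm_command", "arguments": {"commands": [0,0,0,0,0,-2,15,0,0,0,0,0,-6,15,0,0,0,0,0,-15,15,0,0,0,0,0,-30,15,0,0,0,0,0,-45,15]}}

```text
t: 8.85
ee_pos: [0.5434, -0.1454, 0.1621]
orientation: [-3.139, 0.125, 0.001]
wrist_force: [0.8, 0.7, -2.8]
finger_gap: 0.0258
grip_force: 39.6
```

```bash
python3 - <<'E'
from h import *
s=st();p=np.array(s['ee_pos']);g=cab(.05,-.105)
plan([(p[0],p[1],.245,-4.65),(*(p[:2]*2/3+g/3),.245,25.35),(*(p[:2]/3+g*2/3),.245,55.35),(*g,.245,85.35),(*g,.2,85.35)])
E
```

```text
t 8.85 pos [ 0.5434 -0.1454  0.1621] ori [-3.139e+00  1.250e-01  1.000e-03] F [ 0.8  0.7 -2.8] gap 0.0258 grip 39.6
turn [-0.   0.   0.1] shift [ -0.   -0.  -82.9] len 83.0
turn [  0.   0. -30.] shift [38.8 -8.1  0. ] len 40.0
turn [  0.   0. -30.] shift [37.6 12.4  0. ] len 40.0
turn [  0.   0. -30.] shift [26.4 29.6  0. ] len 40.0
turn [0. 0. 0.] shift [ 0.  0. 45.] len 45.0
```

>>> {"name": "arm_command", "arguments": {"commands": [0,0,0,0,0,-15,15,0,0,0,0,0,-35,15,0,0,0,0,0,-55,15,0,0,0,0,0,-75,15,0,0,0,0,0,-83,15]}}

```text
t: 9.35
ee_pos: [0.5445, -0.1458, 0.2471]
orientation: [3.138, -0.125, 0.006]
wrist_force: [0.5, -0.1, -1.5]
finger_gap: 0.0254
grip_force: 39.7
```

>>> {"name": "arm_command", "arguments": {"commands": [0,0,-6,8,-1,0,15,0,0,-12,16,-3,0,15,0,0,-18,23,-5,0,15,0,0,-24,31,-6,0,15,0,0,-30,39,-8,0,15]}}

```text
t: 9.85
ee_pos: [0.5831, -0.1405, 0.2439]
orientation: [-3.062, -0.698, 0.001]
wrist_force: [-0.5, 0.6, -3.4]
finger_gap: 0.0256
grip_force: 39.6
```

>>> {"name": "arm_command", "arguments": {"commands": [0,0,-6,7,2,0,15,0,0,-12,15,5,0,15,0,0,-18,23,7,0,15,0,0,-24,30,10,0,15,0,0,-30,38,12,0,15]}}

```text
t: 10.35
ee_pos: [0.6225, -0.1351, 0.2437]
orientation: [-2.777, -1.467, 0.001]
wrist_force: [-1.0, 0.4, -3.7]
finger_gap: 0.0255
grip_force: 39.6
```

>>> {"name": "arm_command", "arguments": {"commands": [0,0,-6,5,6,0,15,0,0,-12,10,12,0,15,0,0,-18,16,18,0,15,0,0,-24,21,24,0,15,0,0,-30,26,30,0,15]}}

```text
t: 10.85
ee_pos: [0.662, -0.1305, 0.2436]
orientation: [-2.302, -2.135, 0.001]
wrist_force: [-0.1, -1.0, -2.3]
finger_gap: 0.0259
grip_force: 39.6
```

>>> {"name": "arm_command", "arguments": {"commands": [0,0,0,0,0,15,15,0,0,0,0,0,30,15,0,0,0,0,0,40,15,0,0,0,0,0,46,15,0,0,0,0,0,48,15]}}

```text
t: 11.35
ee_pos: [0.6616, -0.1307, 0.1954]
orientation: [-2.307, -2.13, 0.001]
wrist_force: [0.2, -0.3, -3.3]
finger_gap: 0.0255
grip_force: 39.7
```

>>> {"name": "arm_command", "arguments": {"commands": [0,0,0,0,0,1.5,15,0,0,0,0,0,3,15,0,0,0,0,0,4.5,15,0,0,0,0,0,6,15,0,0,0,0,0,6,15]}}

```text
t: 11.85
ee_pos: [0.662, -0.1308, 0.1903]
orientation: [-2.308, -2.131, 0.0]
wrist_force: [-0.8, 0.6, -2.6]
finger_gap: 0.0258
grip_force: 39.7
```

>>> {"name": "arm_command", "arguments": {"commands": [0,0,0,0,0,0.5,15,0,0,0,0,0,1,15,0,0,0,0,0,1.5,15,0,0,0,0,0,2,15,0,0,0,0,0,2,15]}}

```text
t: 12.35
ee_pos: [0.662, -0.1308, 0.1882]
orientation: [-2.308, -2.131, 0.0]
wrist_force: [-1.1, -0.3, -2.4]
finger_gap: 0.0253
grip_force: 39.7
```

>>> {"name": "arm_command", "arguments": {"commands": [0,0,0,0,0,0.5,15,0,0,0,0,0,1,15,0,0,0,0,0,1.5,15,0,0,0,0,0,2,15,0,0,0,0,0,2,15]}}

```text
t: 12.85
ee_pos: [0.6622, -0.1308, 0.1875]
orientation: [2.307, 2.131, 0.001]
wrist_force: [-2.0, 0.7, 5.4]
finger_gap: 0.0255
grip_force: 40.6
```

Contact: the wrist force rose to +5 N. Releasing and lifting.

>>> {"name": "arm_command", "arguments": {"commands": [0,0,0,0,0,0,27,0,0,0,0,0,0,32,0,0,0,0,0,0,40,0,0,0,0,0,0,45,0,0,0,0,0,-2,45]}}

```text
t: 13.35
ee_pos: [0.6619, -0.1308, 0.1878]
orientation: [-2.308, -2.131, 0.001]
wrist_force: [-0.1, -0.7, 1.0]
finger_gap: 0.045
grip_force: 0.0
```

>>> {"name": "arm_command", "arguments": {"commands": [0,0,0,0,0,-10,45,0,0,0,0,0,-30,45,0,0,0,0,0,-50,45,0,0,0,0,0,-75,45,0,0,0,0,0,-100,45]}}

```text
t: 13.85
ee_pos: [0.662, -0.1308, 0.2901]
orientation: [2.308, 2.131, 0.0]
wrist_force: [0.4, 0.3, -0.2]
finger_gap: 0.045
grip_force: 0.0
```

```bash
python3 - <<'E'
from h import *
st()
c=cam('wrist'); P,_,_=pts(c); Z=tocab(P)
t=cam('top')
cv2.imwrite('pics/w5.png',np.hstack([cv2.resize(c['img'],(400,300)),cv2.resize(t['img'][60:240,185:425],(400,300))]))
m=(Z[...,2]>.205)&(Z[...,2]<.225)&(Z[...,0]>.0)&(Z[...,0]<.11)&(Z[...,1]<-.02)&(Z[...,1]>-.18)
q=Z[m];print(len(q),cv2.minAreaRect(q[:,:2].astype(np.float32)*1000),np.percentile(q,[1,50,99],axis=0).round(4).tolist())
E
```

```text
t 13.85 pos [ 0.662  -0.1308  0.2901] ori [2.308 2.131 0.   ] F [ 0.4  0.3 -0.2] gap 0.045 grip 0.0
4352 ((51.28700256347656, -103.8949203491211), (114.27434539794922, 29.00197410583496), 87.69508361816406) [[0.0387, -0.1586, 0.209], [0.0514, -0.0983, 0.2181], [0.064, -0.0482, 0.2217]]
```

View pics/w5.png

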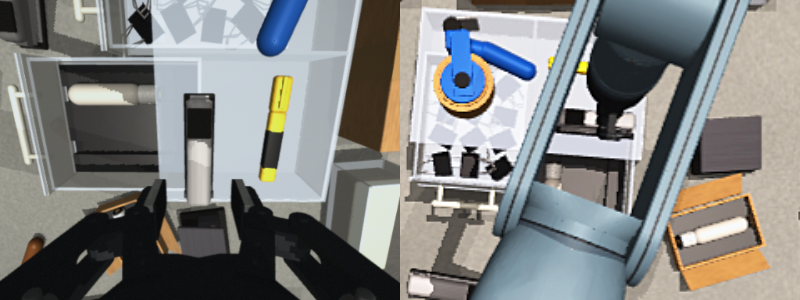

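Both views show the stapler upright on the cabinet's top (left (199,148), right (597,122)), in front of the highlighter. The free groove is at left-view (115,160). Next is the lamp.

```bash
python3 - <<'E'
from h import *
g=np.array([.493,-.363]);p=np.array([.662,-.1308])
plan([(*((p+g)/2),.27,95.5),(*g,.18,105.6)])
E
```

```text
turn [  0.5   0.2 -10.1] shift [-121.9  -77.1   23.6] len 146.0
turn [  0.    0.  -10.1] shift [-107.5  -95.2   90. ] len 169.0
```

>>> {"name": "arm_command", "arguments": {"commands": [0,0,-2,-22,-14,4,45,0,0,-4,-47,-30,9,45,0,0,-6,-72,-46,14,45,0,0,-8,-97,-62,19,45,0,0,-10,-121,-77,23,45]}}

```text
t: 14.45
ee_pos: [0.5746, -0.246, 0.2647]
orientation: [-2.111, -2.325, 0.0]
wrist_force: [0.0, -0.8, -0.9]
finger_gap: 0.0451
grip_force: 0.0
```

>>> {"name": "arm_command", "arguments": {"commands": [0,0,-2,-22,-19,15,45,0,0,-4,-46,-41,35,45,0,0,-6,-70,-62,55,45,0,0,-8,-92,-82,75,45,0,0,-10,-107,-95,90,45]}}

```text
t: 14.95
ee_pos: [0.4893, -0.3619, 0.1737]
orientation: [-1.902, -2.498, 0.0]
wrist_force: [0.5, -0.3, -0.8]
finger_gap: 0.045
grip_force: 0.0
```

>>> {"name": "arm_command", "arguments": {"commands": [0,0,0,0,0,0,45,0,0,0,0,0,0,45,0,0,0,0,0,0,45,0,0,0,0,0,0,45,0,0,0,0,0,0,45], "force": 20}}

```text
t: 15.45
ee_pos: [0.4921, -0.3603, 0.1761]
orientation: [1.901, 2.5, -0.0]
wrist_force: [-0.2, 0.8, 0.3]
finger_gap: 0.0448
grip_force: 0.0
```

```bash
python3 - <<'E'
from h import *
s=st(); p=np.array(s['ee_pos']); r=R.from_rotvec(s['orientation']); x=r.apply([1,0,0]); print('yaw',np.degrees(np.arctan2(x[1],x[0])))
c=cam('wrist'); P,rays,o=pts(c); np.savez('w6.npz',**c)
t=cam('top'); Pt,_,_=pts(t)
for n,cc,Q in(('w',c,P),('t',t,Pt)):
    hsv=cv2.cvtColor(cc['img'],cv2.COLOR_BGR2HSV)
    for zl in (.024,.034):
        m=(Q[...,2]>zl)&(Q[...,2]<.05)&(np.hypot(Q[...,0]-.493,Q[...,1]+.363)<.075)&(hsv[...,1]<70)&(hsv[...,2]>100)
        k=cv2.morphologyEx(m.astype(np.uint8),cv2.MORPH_OPEN,np.ones((3,3)));nn,L,S,_=cv2.connectedComponentsWithStats(k)
        if nn<2: print(n,'none');continue
        m=L==1+np.argmax(S[1:,4]); q=Q[m]; rr=cv2.minAreaRect(q[:,:2].astype(np.float32)*1000)
        d=cv2.fitLine(q[:,:2].astype(np.float32),cv2.DIST_L2,0,.01,.01).ravel()
        loc=(q-p)@np.c_[r.apply([1,0,0]),r.apply([0,1,0])]*1000
        print(n,zl,len(q),np.round(rr[0],1),np.round(rr[1],1),'ang',round(np.degrees(np.arctan2(d[1],d[0])),2),'zmax',np.percentile(q[:,2],[50,95]).round(4),'local x,y pct',np.percentile(loc,[1,50,99],axis=0).round(1).tolist())
cv2.imwrite('pics/w6.png',c['img'])
E
```

```text
t 15.45 pos [ 0.4921 -0.3603  0.1761] ori [ 1.901  2.5   -0.   ] F [-0.2  0.8  0.3] gap 0.0448 grip 0.0
yaw 105.50733389056964
w 0.024 3031 [ 496.5 -362. ] [ 29.6 121.5] ang -74.21 zmax [0.0402 0.0432] local x,y pct [[-59.2, -10.7], [2.2, 3.6], [57.0, 17.9]]
w 0.034 2780 [ 496.6 -362. ] [ 27.1 121.5] ang -74.14 zmax [0.0405 0.0432] local x,y pct [[-59.8, -9.5], [1.6, 3.6], [57.0, 16.6]]
t 0.024 348 [ 495.8 -358.5] [ 29.6 118.5] ang -75.08 zmax [0.0405 0.0455] local x,y pct [[-53.6, -10.3], [1.5, 4.1], [58.9, 18.1]]
t 0.034 320 [ 496.  -358.4] [ 27.6 118.4] ang -74.57 zmax [0.041  0.0455] local x,y pct [[-53.6, -9.0], [0.3, 4.2], [58.9, 17.5]]
```

View pics/w6.png

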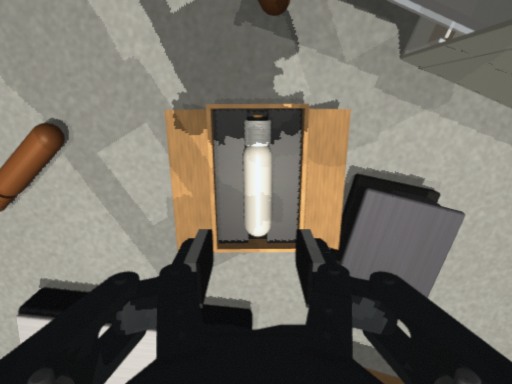

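The lamp lies at image (258,190), parallel to the tool's x axis, with its cap up at (258,130). It is 3.7 mm off centre in y. I'll correct that and descend.

>>> {"name": "arm_command", "arguments": {"commands": [0,0,0,1,3.7,20,45,0,0,0,1,3.7,50,45,0,0,0,1,3.7,80,44,0,0,0,1,3.7,105,44,0,0,0,1,3.7,120,44]}}

```text
t: 16.05
ee_pos: [0.4939, -0.3577, 0.0532]
orientation: [-1.901, -2.498, -0.001]
wrist_force: [-0.4, 0.3, 0.4]
finger_gap: 0.0439
grip_force: 0.0
```

>>> {"name": "arm_command", "arguments": {"commands": [0,0,0,0,0,8,44,0,0,0,0,0,16,44,0,0,0,0,0,24,44,0,0,0,0,0,30,44,0,0,0,0,0,32,44]}}

```text
t: 16.55
ee_pos: [0.4945, -0.3588, 0.023]
orientation: [-1.903, -2.5, -0.0]
wrist_force: [-0.4, 0.1, 0.1]
finger_gap: 0.0439
grip_force: 0.0
```

>>> {"name": "arm_command", "arguments": {"commands": [0,0,0,0,0,2,40,0,0,0,0,0,4,36,0,0,0,0,0,4,33,0,0,0,0,0,4,32,0,0,0,0,0,4,32]}}

```text
t: 17.05
ee_pos: [0.4947, -0.359, 0.0196]
orientation: [1.903, 2.499, -0.0]
wrist_force: [-0.7, 0.4, -0.3]
finger_gap: 0.0315
grip_force: 0.0
```

>>> {"name": "arm_command", "arguments": {"commands": [0,0,0,0,0,0,31.6,0,0,0,0,0,0,31.2,0,0,0,0,0,0,30.8,0,0,0,0,0,0,30.6,0,0,0,0,0,0,30.6]}}

```text
t: 17.55
ee_pos: [0.4949, -0.3589, 0.0195]
orientation: [1.903, 2.499, 0.0]
wrist_force: [2.8, 1.2, 0.6]
finger_gap: 0.0311
grip_force: 1.2
```

>>> {"name": "arm_command", "arguments": {"commands": [0,0,0,0,0.3,0,30.6,0,0,0,0,0.6,0,30.6,0,0,0,0,0.6,0,30.6,0,0,0,0,0.6,0,30.4,0,0,0,0,0.6,0,30.2]}}

```text
t: 18.05
ee_pos: [0.4952, -0.3587, 0.0193]
orientation: [1.903, 2.5, 0.0]
wrist_force: [1.1, 0.2, 1.1]
finger_gap: 0.0304
grip_force: 0.8
```

>>> {"name": "arm_command", "arguments": {"commands": [0,0,0,0,0.2,0,30.1,0,0,0,0,0.3,0,30,0,0,0,0,0.3,0,29.9,0,0,0,0,0.3,0,29.8,0,0,0,0,0.3,0,29.8]}}

```text
t: 18.55
ee_pos: [0.4953, -0.3587, 0.0193]
orientation: [-1.903, -2.5, 0.0]
wrist_force: [0.9, 0.1, 1.5]
finger_gap: 0.0301
grip_force: 2.8
```

>>> {"name": "arm_command", "arguments": {"commands": [0,0,0,0,0,0,29.7,0,0,0,0,0,0,29.6,0,0,0,0,0,0,29.6,0,0,0,0,0,0,29.6,0,0,0,0,0,0,29.6]}}

```text
t: 19.05
ee_pos: [0.4954, -0.3587, 0.0193]
orientation: [1.903, 2.5, -0.0]
wrist_force: [-0.1, -0.3, 1.8]
finger_gap: 0.0297
grip_force: 5.7
```

>>> {"name": "arm_command", "arguments": {"commands": [0,0,0,0,0,0,29.5,0,0,0,0,0,0,29.5,0,0,0,0,0,-1,29.5,0,0,0,0,0,-3,29.5,0,0,0,0,0,-6,29.5]}}

```text
t: 19.55
ee_pos: [0.495, -0.3583, 0.025]
orientation: [-1.902, -2.499, -0.0]
wrist_force: [-0.2, -0.1, 0.3]
finger_gap: 0.0299
grip_force: 7.2
```

```bash
python3 - <<'E'
from h import *
g=cab(-.082,-.130);p=np.array([.495,-.3585]);print(g)
plan([(*p,.12,105.5),(*p,.22,105.5),(*((p+g)/2),.22,140.4),(*g,.22,175.35)])
E
```

```text
[ 0.52773096 -0.14492447]
turn [-0.  -0.1 -0.1] shift [ -0.1  -0.1 -95. ] len 95.0
turn [0. 0. 0.] shift [   0.    0. -100.] len 100.0
turn [  0.    0.  -34.9] shift [98.5 44.3  0. ] len 108.0
turn [  0.    0.  -34.9] shift [55.5 92.7  0. ] len 108.0
```

>>> {"name": "arm_command", "arguments": {"commands": [0,0,0,0,0,-10,29.5,0,0,0,0,0,-25,29.5,0,0,0,0,0,-45,29.5,0,0,0,0,0,-70,29.5,0,0,0,0,0,-95,29.5]}}

```text
t: 20.05
ee_pos: [0.4953, -0.3585, 0.1218]
orientation: [-1.903, -2.5, 0.0]
wrist_force: [-0.1, -0.9, -0.7]
finger_gap: 0.0295
grip_force: 7.2
```

>>> {"name": "arm_command", "arguments": {"commands": [0,0,0,0,0,-25,29.5,0,0,0,0,0,-50,29.5,0,0,0,0,0,-75,29.5,0,0,0,0,0,-92,29.5,0,0,0,0,0,-100,29.5]}}

```text
t: 20.55
ee_pos: [0.496, -0.3592, 0.2233]
orientation: [1.901, 2.497, -0.001]
wrist_force: [0.4, 0.1, -0.5]
finger_gap: 0.0297
grip_force: 7.3
```

>>> {"name": "arm_command", "arguments": {"commands": [0,0,-4,12,5,0,29.5,0,0,-11,33,15,0,29.5,0,0,-19,55,25,0,29.5,0,0,-27,77,35,0,29.5,0,0,-35,98,44,0,29.5]}}

```text
t: 21.05
ee_pos: [0.5114, -0.2512, 0.2199]
orientation: [-1.055, -2.958, -0.001]
wrist_force: [0.9, 0.9, -0.5]
finger_gap: 0.0298
grip_force: 7.2
```

>>> {"name": "arm_command", "arguments": {"commands": [0,0,-8,13,21,0,29.5,0,0,-16,26,43,0,29.5,0,0,-24,38,64,0,29.5,0,0,-31,49,82,0,29.5,0,0,-34.9,55,93,0,29.5]}}

```text
t: 21.55
ee_pos: [0.5282, -0.1438, 0.2201]
orientation: [-0.119, -3.138, -0.001]
wrist_force: [-0.0, -0.1, -0.7]
finger_gap: 0.0293
grip_force: 7.2
```

```bash
python3 - <<'E'
from h import *
s=st(); p=np.array(s['ee_pos']); print(tocab(p)); r=R.from_rotvec(s['orientation']); x=r.apply([1,0,0]); print('yaw',np.degrees(np.arctan2(x[1],x[0])))
c=cam('wrist'); P,_,_=pts(c); t=cam('top'); Pt,_,_=pts(t); sd=cam('side'); Ps,_,_=pts(sd)
np.savez('w7.npz',**c)
cv2.imwrite('pics/w7.png',np.hstack([cv2.resize(c['img'],(400,300)),cv2.resize(sd['img'][120:300,180:420],(400,300))]))
for n,Q in(('w',P),('t',Pt),('s',Ps)):
    Z=tocab(Q)
    m=(Z[...,2]>.112)&(Z[...,2]<.13)&(Z[...,0]>-.12)&(Z[...,0]<-.04)&(Z[...,1]<-.02)&(Z[...,1]>-.075)
    q=Z[m]; print(n,'stored',len(q),np.percentile(q,[2,50,98],axis=0).round(4).tolist() if len(q) else '')
    m=(Z[...,2]>.195)&(Z[...,2]<.235)&(np.abs(Z[...,0]+.082)<.08)&(np.abs(Z[...,1]+.13)<.03)
    q=Z[m]; print(n,'lamp',len(q),np.percentile(q,[2,50,98],axis=0).round(4).tolist() if len(q) else '')
    for lo,hi in((.05,.10),):
        m=(Z[...,2]<.0965)&(Z[...,2]>.08)&(Z[...,0]>-.13)&(Z[...,0]<-.03)&(Z[...,1]<-.10)&(Z[...,1]>-.16); q=Z[m];print(n,'groove',len(q),np.percentile(q,[2,50,98],axis=0).round(4).tolist() if len(q) else '')
E
```

```text
t 21.55 pos [ 0.5282 -0.1438  0.2201] ori [-1.190e-01 -3.138e+00 -1.000e-03] F [-0.  -0.1 -0.7] gap 0.0293 grip 7.2
[-0.08165067 -0.12883788  0.22005518]
yaw 175.65266987493152
w stored 2719 [[-0.1187, -0.0635, 0.113], [-0.0828, -0.0526, 0.1218], [-0.0423, -0.0371, 0.1245]]
w lamp 1555 [[-0.1433, -0.154, 0.2248], [-0.0924, -0.1281, 0.2328], [-0.0444, -0.1032, 0.2349]]
w groove 0 
t stored 300 [[-0.1181, -0.0612, 0.1128], [-0.0797, -0.0469, 0.1225], [-0.042, -0.0335, 0.1276]]
t lamp 26 [[-0.1433, -0.1395, 0.2297], [-0.1259, -0.1163, 0.2336], [-0.1036, -0.113, 0.235]]
t groove 52 [[-0.1278, -0.1302, 0.0849], [-0.1076, -0.1242, 0.0884], [-0.0872, -0.1165, 0.0955]]
s stored 150 [[-0.1185, -0.0658, 0.113], [-0.0796, -0.0577, 0.1221], [-0.0418, -0.0419, 0.1272]]
s lamp 99 [[-0.1427, -0.158, 0.2217], [-0.0928, -0.1429, 0.2307], [-0.0255, -0.1281, 0.2348]]
s groove 1 [[-0.0866, -0.103, 0.0959], [-0.0866, -0.103, 0.0959], [-0.0866, -0.103, 0.0959]]
```

View pics/w7.png

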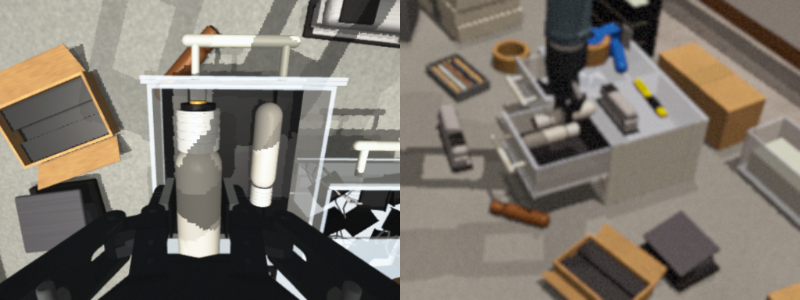

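The wrist view shows the held lamp at (197,180), parallel to the stored one at (265,150), with the bar handle at the top. The side view shows it roughly level above the drawer. Now lowering.

>>> {"name": "arm_command", "arguments": {"commands": [0,0,0,0,-1.4,12,29.5,0,0,0,0,-1.4,30,29.5,0,0,0,0,-1.4,50,29.5,0,0,0,0,-1.4,68,29.5,0,0,0,0,-1.4,80,29.5]}}

```text
t: 22.2
ee_pos: [0.5272, -0.1478, 0.1379]
orientation: [-0.132, -3.136, -0.001]
wrist_force: [-0.4, 1.2, -0.2]
finger_gap: 0.0295
grip_force: 7.3
```

>>> {"name": "arm_command", "arguments": {"commands": [0,0,0,0,0,8,29.5,0,0,0,0,0,16,29.5,0,0,0,0,0,22,29.5,0,0,0,0,0,28,29.5,0,0,0,0,0,31,29.5]}}

```text
t: 22.7
ee_pos: [0.5291, -0.1476, 0.11]
orientation: [0.128, 3.137, -0.002]
wrist_force: [-0.6, 3.9, 17.6]
finger_gap: 0.0296
grip_force: 15.5
```

Unexpected contact (18 N up) about 10 mm above the seat. Backing off to look.

>>> {"name": "arm_command", "arguments": {"commands": [0,0,0,0,0,-4,29.5,0,0,0,0,0,-8,29.5,0,0,0,0,0,-8,29.5,0,0,0,0,0,-8,29.5,0,0,0,0,0,-8,29.5]}}

```text
t: 23.2
ee_pos: [0.5283, -0.1471, 0.1172]
orientation: [-0.128, -3.139, -0.0]
wrist_force: [0.6, -0.6, -1.0]
finger_gap: 0.03
grip_force: 7.5
```

```bash
python3 - <<'E'
from h import *
s=st(); p=np.array(s['ee_pos']); print(tocab(p)); r=R.from_rotvec(s['orientation']); print(r.as_matrix().round(3).tolist())
c=cam('wrist'); P,_,_=pts(c); sd=cam('side'); Ps,_,_=pts(sd); t=cam('top');Pt,_,_=pts(t)
cv2.imwrite('pics/w8.png',np.hstack([cv2.resize(c['img'],(400,300)),cv2.resize(sd['img'][170:260,230:350],(400,300),interpolation=cv2.INTER_CUBIC)]))
for n,Q in(('w',P),('s',Ps),('t',Pt)):
    Z=tocab(Q)
    for x0 in np.arange(-.16,0,.015):
        m=(Z[...,2]>.115)&(Z[...,2]<.152)&(abs(Z[...,0]-x0)<.006)&(abs(Z[...,1]+.131)<.022); q=Z[m]
        if len(q)>4: print(n,round(x0,3),len(q),'ytop z',np.percentile(q[:,2],[50,90]).round(4),'y',np.percentile(q[:,1],[5,50,95]).round(4))
# right wall top
Z=tocab(P); m=(abs(Z[...,2]-.156)<.006)&(Z[...,0]>-.15)&(Z[...,0]<-.01)&(Z[...,1]<-.155)&(Z[...,1]>-.19);q=Z[m];print('wall',len(q),np.percentile(q,[5,50,95],axis=0).round(4).tolist() if len(q) else '')
Z=tocab(Pt); m=(abs(Z[...,2]-.156)<.006)&(Z[...,0]>-.15)&(Z[...,0]<-.01)&(Z[...,1]<-.155)&(Z[...,1]>-.19);q=Z[m];print('wall',len(q),np.percentile(q,[5,50,95],axis=0).round(4).tolist() if len(q) else '')
E
```

```text
t 23.2 pos [ 0.5283 -0.1471  0.1172] ori [-0.128 -3.139 -0.   ] F [ 0.6 -0.6 -1. ] gap 0.03 grip 7.5
[-0.08125261 -0.13207331  0.1171821 ]
[[-0.997, 0.081, -0.0], [0.081, 0.997, 0.0], [0.0, 0.0, -1.0]]
w -0.16 317 ytop z [0.1391 0.1402] y [-0.1355 -0.1323 -0.1289]
w -0.145 447 ytop z [0.1326 0.1359] y [-0.1407 -0.1323 -0.1237]
w -0.13 1466 ytop z [0.1371 0.1388] y [-0.1435 -0.1322 -0.1213]
w -0.115 1290 ytop z [0.1364 0.1385] y [-0.1432 -0.1322 -0.1212]
w -0.1 1426 ytop z [0.1387 0.1405] y [-0.1448 -0.1322 -0.1194]
w -0.085 1585 ytop z [0.139 0.142] y [-0.1464 -0.1317 -0.1171]
w -0.07 1277 ytop z [0.1388 0.1408] y [-0.1463 -0.1317 -0.1172]
w -0.055 1036 ytop z [0.1387 0.1406] y [-0.144  -0.1312 -0.119 ]
w -0.04 331 ytop z [0.1373 0.1404] y [-0.1448 -0.1317 -0.118 ]
s -0.16 42 ytop z [0.1386 0.1475] y [-0.1477 -0.1356 -0.1108]
s -0.13 23 ytop z [0.1382 0.1401] y [-0.1457 -0.1381 -0.1265]
s -0.115 19 ytop z [0.1364 0.1397] y [-0.1456 -0.1388 -0.1313]
s -0.1 25 ytop z [0.1408 0.1429] y [-0.1462 -0.1417 -0.1312]
s -0.085 19 ytop z [0.1396 0.149 ] y [-0.1396 -0.1183 -0.1159]
s -0.04 14 ytop z [0.1362 0.1403] y [-0.1472 -0.1446 -0.1379]
s -0.025 18 ytop z [0.1379 0.143 ] y [-0.1463 -0.1398 -0.1265]
t -0.16 6 ytop z [0.1402 0.142 ] y [-0.1337 -0.1309 -0.1279]
t -0.145 12 ytop z [0.1341 0.137 ] y [-0.1367 -0.1285 -0.1223]
t -0.13 41 ytop z [0.1371 0.1402] y [-0.1432 -0.1309 -0.119 ]
t -0.115 40 ytop z [0.1364 0.1399] y [-0.1394 -0.1273 -0.1179]
wall 2848 [[-0.1492, -0.1753, 0.151], [-0.1229, -0.1723, 0.1546], [-0.0845, -0.1594, 0.1561]]
wall 29 [[-0.1495, -0.1745, 0.152], [-0.1308, -0.1723, 0.1552], [-0.1131, -0.1705, 0.1577]]
```

View pics/w8.png

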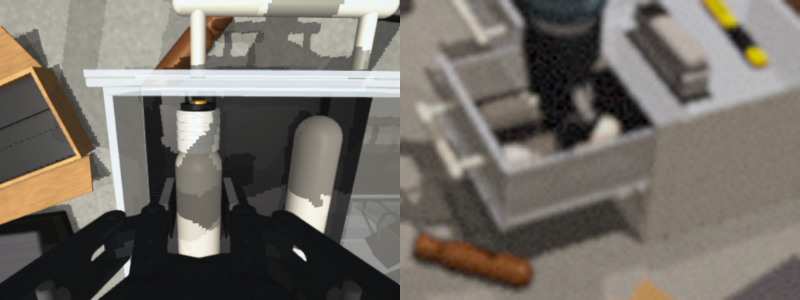

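The lamp hangs level (glass top at 140.5 mm). In the wrist view the left knuckle at (140,220) overlaps the right wall's rim at (118,230), so that rim was the contact. I'll roll the tool 8° about the lamp axis, away from the wall, and lower again.

>>> {"name": "arm_command", "arguments": {"commands": [2,0,0,0,0,0,29.5,4,0,0,0,0.1,0,29.5,6,0,0,0,0.2,0,29.5,8,0,0,0,0.3,0,29.5,8,0,0,0,0.3,0,29.5]}}

```text
t: 23.85
ee_pos: [0.5283, -0.1459, 0.117]
orientation: [-0.125, -3.125, 0.219]
wrist_force: [0.3, 0.1, -0.4]
finger_gap: 0.0295
grip_force: 7.5
```

>>> {"name": "arm_command", "arguments": {"commands": [0,0,0,0,0.2,1.5,29.5,0,0,0,0,0.4,3,29.5,0,0,0,0,0.6,4.5,29.5,0,0,0,0,0.8,6,29.5,0,0,0,0,0.8,6,29.5]}}

```text
t: 24.35
ee_pos: [0.5282, -0.1471, 0.1109]
orientation: [-0.128, -3.125, 0.218]
wrist_force: [-0.1, 0.4, -0.5]
finger_gap: 0.0296
grip_force: 7.5
```

>>> {"name": "arm_command", "arguments": {"commands": [0,0,0,0,0.1,0.8,29.5,0,0,0,0,0.2,1.6,29.5,0,0,0,0,0.3,2.4,29.5,0,0,0,0,0.4,3,29.5,0,0,0,0,0.4,3,29.5]}}

```text
t: 24.85
ee_pos: [0.5284, -0.1468, 0.1081]
orientation: [-0.127, -3.126, 0.218]
wrist_force: [0.6, -1.3, -0.2]
finger_gap: 0.0297
grip_force: 7.5
```

>>> {"name": "arm_command", "arguments": {"commands": [0,0,0,0,0.1,0.5,29.5,0,0,0,0,0.2,1,29.5,0,0,0,0,0.2,1.5,29.5,0,0,0,0,0.3,2,29.5,0,0,0,0,0.3,2,29.5]}}

```text
t: 25.35
ee_pos: [0.5284, -0.1469, 0.1061]
orientation: [-0.127, -3.126, 0.218]
wrist_force: [-1.0, -0.3, -0.8]
finger_gap: 0.0295
grip_force: 7.5
```

>>> {"name": "arm_command", "arguments": {"commands": [0,0,0,0,0.1,0.5,29.5,0,0,0,0,0.2,1,29.5,0,0,0,0,0.2,1.5,29.5,0,0,0,0,0.2,1.8,29.5,0,0,0,0,0.2,1.8,29.5]}}

```text
t: 25.85
ee_pos: [0.5284, -0.1469, 0.1043]
orientation: [-0.127, -3.126, 0.219]
wrist_force: [-0.2, -0.1, -0.6]
finger_gap: 0.0299
grip_force: 7.5
```

>>> {"name": "arm_command", "arguments": {"commands": [0,0,0,0,0,0.3,29.5,0,0,0,0,0.1,0.5,29.5,0,0,0,0,0.1,0.8,29.5,0,0,0,0,0.1,1,29.5,0,0,0,0,0.1,1,29.5]}}

```text
t: 26.35
ee_pos: [0.5284, -0.147, 0.1034]
orientation: [-0.127, -3.126, 0.219]
wrist_force: [-0.2, -0.3, -1.3]
finger_gap: 0.0296
grip_force: 7.5
```

>>> {"name": "arm_command", "arguments": {"commands": [0,0,0,0,0,0.3,29.5,0,0,0,0,0.1,0.5,29.5,0,0,0,0,0.1,0.8,29.5,0,0,0,0,0.1,1,29.5,0,0,0,0,0.1,1,29.5]}}

```text
t: 26.85
ee_pos: [0.5284, -0.147, 0.1023]
orientation: [-0.127, -3.126, 0.218]
wrist_force: [0.6, 0.2, -0.0]
finger_gap: 0.0295
grip_force: 7.5
```

>>> {"name": "arm_command", "arguments": {"commands": [0,0,0,0,0,0.2,29.5,0,0,0,0,0,0.4,29.5,0,0,0,0,0.1,0.6,29.5,0,0,0,0,0.1,0.8,29.5,0,0,0,0,0.1,0.8,29.5]}}

```text
t: 27.35
ee_pos: [0.5285, -0.147, 0.1016]
orientation: [-0.127, -3.126, 0.219]
wrist_force: [-0.5, 1.0, -0.6]
finger_gap: 0.0297
grip_force: 7.6
```

>>> {"name": "arm_command", "arguments": {"commands": [0,0,0,0,0,0,29.9,0,0,0,0,0,0,30.3,0,0,0,0,0,0,31,0,0,0,0,0,0,32.5,0,0,0,0,0,-0.5,35]}}

```text
t: 27.85
ee_pos: [0.5284, -0.1468, 0.102]
orientation: [-0.127, -3.126, 0.218]
wrist_force: [0.3, -0.9, 0.2]
finger_gap: 0.0349
grip_force: 0.0
```

>>> {"name": "arm_command", "arguments": {"commands": [0,0,0,0,0,-1,38,0,0,0,0,-0.2,-2,38,0,0,0,0,-0.7,-5,38,0,0,0,0,-1.4,-10,38,0,0,0,0,-2.8,-20,38]}}

```text
t: 28.35
ee_pos: [0.528, -0.1468, 0.1223]
orientation: [-0.127, -3.124, 0.218]
wrist_force: [-0.1, 0.5, -0.6]
finger_gap: 0.0379
grip_force: 0.0
```

```bash
python3 - <<'E'
from h import *
s=st()
for n in('wrist','top'):
    c=cam(n);P,_,_=pts(c);Z=tocab(P)
    for lab,y in(('new',-.131),('stored',-.0485)):
      for x0 in np.arange(-.145,-.02,.02):
        m=(Z[...,2]>.112)&(Z[...,2]<.132)&(abs(Z[...,0]-x0)<.008)&(abs(Z[...,1]-y)<.025); q=Z[m]
        if len(q)>5: print(n,lab,round(x0,3),len(q),'z90',np.percentile(q[:,2],90).round(4),'y',np.percentile(q[:,1],[5,50,95]).round(4))
E
```

```text
t 28.35 pos [ 0.528  -0.1468  0.1223] ori [-0.127 -3.124  0.218] F [-0.1  0.5 -0.6] gap 0.0379 grip 0.0
wrist new -0.145 441 z90 0.1205 y [-0.1397 -0.1302 -0.1215]
wrist new -0.125 1395 z90 0.122 y [-0.1415 -0.1296 -0.1195]
wrist new -0.105 1480 z90 0.1234 y [-0.1421 -0.1296 -0.1185]
wrist new -0.085 1492 z90 0.1259 y [-0.1447 -0.1285 -0.1113]
wrist new -0.065 1134 z90 0.1238 y [-0.1422 -0.129  -0.1177]
wrist new -0.045 1026 z90 0.1238 y [-0.1425 -0.1293 -0.1178]
wrist new -0.025 547 z90 0.1238 y [-0.142  -0.1293 -0.1179]
wrist stored -0.125 1603 z90 0.123 y [-0.0611 -0.0514 -0.0401]
wrist stored -0.105 1784 z90 0.1239 y [-0.0626 -0.0529 -0.0393]
wrist stored -0.085 1599 z90 0.1239 y [-0.0626 -0.0528 -0.0394]
wrist stored -0.065 986 z90 0.1238 y [-0.0625 -0.0499 -0.0388]
wrist stored -0.045 24 z90 0.1221 y [-0.0549 -0.0533 -0.0367]
wrist stored -0.025 59 z90 0.122 y [-0.0519 -0.0489 -0.0471]
top new -0.145 17 z90 0.1228 y [-0.1381 -0.1288 -0.1199]
top new -0.125 52 z90 0.1244 y [-0.1406 -0.1279 -0.1183]
top stored -0.125 47 z90 0.1248 y [-0.0584 -0.0473 -0.0363]
top stored -0.105 49 z90 0.1262 y [-0.0599 -0.0506 -0.0401]
top stored -0.085 7 z90 0.1255 y [-0.0578 -0.0501 -0.0452]
```

The lamp is seated: glass top at 123.8 mm, the same as the stored one, and 81 mm apart. Now withdrawing to push the drawer shut on its handle bar.

>>> {"name": "arm_command", "arguments": {"commands": [0,0,0,0,-2,-14,38,0,0,0,0,-5,-35,38,0,0,0,0,-8,-60,38,-4,0,0,0,-12,-90,38,-8,0,0,0,-17,-120,20]}}

```text
t: 28.95
ee_pos: [0.5285, -0.146, 0.2449]
orientation: [0.124, 3.139, 0.004]
wrist_force: [-0.1, -0.6, -0.9]
finger_gap: 0.0248
grip_force: 0.0
```

```bash
python3 - <<'E'
from h import *
s=st()
plan([(*cab(-.237,-.0895),.24,175.35),(*cab(-.237,-.0895),.118,175.35),(*cab(-.0515,-.0895),.118,175.35)])
t=cam('top');P,_,_=pts(t);Z=tocab(P)
m=(abs(Z[...,2]-.139)<.008)&(Z[...,0]<-.185)&(Z[...,0]>-.23)&(Z[...,1]<-.02)&(Z[...,1]>-.16);q=Z[m];print(len(q),np.percentile(q,[3,50,97],axis=0).round(4).tolist() if len(q) else '')
E
```

```text
t 28.95 pos [ 0.5285 -0.146   0.2449] ori [0.124 3.139 0.004] F [-0.1 -0.6 -0.9] gap 0.0248 grip 0.0
turn [0.2 0.  0.1] shift [155.7  41.8   4.9] len 161.0
turn [0. 0. 0.] shift [  0.   0. 122.] len 122.0
turn [0. 0. 0.] shift [-185.5   -0.     0. ] len 186.0
96 [[-0.1964, -0.1406, 0.1381], [-0.191, -0.1125, 0.141], [-0.1859, -0.0373, 0.1448]]
```

>>> {"name": "arm_command", "arguments": {"commands": [0,0,0,30,8,1,0,0,0,0,65,17,2,0,0,0,0,100,27,3,0,0,0,0,135,36,4,0,0,0,0,156,42,5,0]}}

```text
t: 29.5
ee_pos: [0.374, -0.0915, 0.2383]
orientation: [-0.128, -3.138, 0.0]
wrist_force: [-0.3, -1.0, -0.9]
finger_gap: -0.0
grip_force: 0.0
```

>>> {"name": "arm_command", "arguments": {"commands": [0,0,0,0,0,25,0,0,0,0,0,0,55,0,0,0,0,0,0,85,0,0,0,0,0,0,110,0,0,0,0,0,0,121,0]}}

```text
t: 30.0
ee_pos: [0.375, -0.0919, 0.1156]
orientation: [-0.128, -3.136, -0.002]
wrist_force: [1.0, -0.2, 0.6]
finger_gap: 0.0001
grip_force: 0.0
```

>>> {"name": "arm_command", "arguments": {"commands": [0,0,0,-5,0,0,0,0,0,0,-11,0,0,0,0,0,0,-18,0,0,0,0,0,0,-26,0,0,0,0,0,0,-34,0,0,0]}}

```text
t: 30.5
ee_pos: [0.4113, -0.0956, 0.1181]
orientation: [0.127, 3.138, -0.001]
wrist_force: [-1.2, -1.5, 1.2]
finger_gap: 0.0002
grip_force: 0.8
```

>>> {"name": "arm_command", "arguments": {"commands": [0,0,0,-8,0,0,0,0,0,0,-16,0,0,0,0,0,0,-24,0,0,0,0,0,0,-32,0,0,0,0,0,0,-40,0,0,0]}}

```text
t: 31.0
ee_pos: [0.4508, -0.0986, 0.1174]
orientation: [-0.128, -3.139, -0.0]
wrist_force: [-0.9, -1.0, 0.5]
finger_gap: 0.0
grip_force: 0.8
```

>>> {"name": "arm_command", "arguments": {"commands": [0,0,0,-8,0,0,0,0,0,0,-16,0,0,0,0,0,0,-24,0,0,0,0,0,0,-32,0,0,0,0,0,0,-40,0,0,0]}}

```text
t: 31.5
ee_pos: [0.4906, -0.1019, 0.1174]
orientation: [-0.128, -3.139, 0.0]
wrist_force: [-1.7, -1.4, 0.2]
finger_gap: -0.0001
grip_force: 0.8
```

>>> {"name": "arm_command", "arguments": {"commands": [0,0,0,-8,0,0,0,0,0,0,-16,0,0,0,0,0,0,-24,0,0,0,0,0,0,-32,0,0,0,0,0,0,-40,0,0,0]}}

```text
t: 32.0
ee_pos: [0.5305, -0.1051, 0.1174]
orientation: [-0.128, -3.139, -0.0]
wrist_force: [-2.0, -0.8, -0.2]
finger_gap: -0.0003
grip_force: 0.8
```

>>> {"name": "arm_command", "arguments": {"commands": [0,0,0,-6,0,0,0,0,0,0,-11,0,0,0,0,0,0,-16,0,0,0,0,0,0,-20,0,0,0,0,0,0,-22,0,0,0]}}

```text
t: 32.5
ee_pos: [0.5521, -0.1068, 0.1174]
orientation: [0.128, 3.139, 0.0]
wrist_force: [-0.9, -0.3, 1.0]
finger_gap: -0.0001
grip_force: 0.6
```

```bash
python3 - <<'E'
from h import *
s=st();print(tocab(np.array(s['ee_pos'])))
E
```

```text
t 32.5 pos [ 0.5521 -0.1068  0.1174] ori [0.128 3.139 0.   ] F [-0.9 -0.3  1. ] gap -0.0001 grip 0.6
[-0.06076386 -0.09001715  0.11740545]
```

About 9 mm is left. I'll creep until the stop is felt.

>>> {"name": "arm_command", "arguments": {"commands": [0,0,0,-1,0,0,0,0,0,0,-2.5,0,0,0,0,0,0,-4,0,0,0,0,0,0,-5.5,0,0,0,0,0,0,-6.5,0,0,0]}}

```text
t: 33.0
ee_pos: [0.5581, -0.1073, 0.1174]
orientation: [-0.128, -3.138, -0.0]
wrist_force: [-4.8, -1.0, 0.3]
finger_gap: 0.0001
grip_force: 2.1
```

>>> {"name": "arm_command", "arguments": {"commands": [0,0,0,-0.6,0,0,0,0,0,0,-1.2,0,0,0,0,0,0,-1.8,0,0,0,0,0,0,-2.4,0,0,0,0,0,0,-2.4,0,0,0]}}

```text
t: 33.5
ee_pos: [0.5581, -0.1073, 0.1173]
orientation: [-0.127, -3.134, -0.001]
wrist_force: [-10.4, -1.4, 5.9]
finger_gap: -0.0002
grip_force: 5.1
```

>>> {"name": "arm_command", "arguments": {"commands": [0,0,0,3,0,0,0,0,0,0,10,0,0,0,0,0,0,25,0,0,0,0,0,0,45,0,0,0,0,0,0,70,0,0,0]}}

```text
t: 34.0
ee_pos: [0.4911, -0.1019, 0.1176]
orientation: [0.127, 3.137, -0.001]
wrist_force: [-0.4, 0.4, 0.0]
finger_gap: -0.0006
grip_force: 0.0
```

>>> {"name": "arm_command", "arguments": {"commands": [0,0,0,0,0,-20,0,0,0,0,0,0,-50,0,0,0,0,-30,0,-90,0,0,0,0,-75,0,-130,0,0,0,0,-120,0,-160,0]}}

```text
t: 34.5
ee_pos: [0.6002, -0.1107, 0.2725]
orientation: [0.128, 3.135, -0.001]
wrist_force: [0.7, -0.9, -0.1]
finger_gap: 0.0001
grip_force: 0.0
```

>>> {"name": "arm_command", "arguments": {"commands": [0,0,0,30,-30,0,0,0,0,0,70,-70,0,0,0,0,0,110,-110,0,0,0,0,0,140,-140,0,0,0,0,0,150,-150,0,0]}}

```text
t: 35.0
ee_pos: [0.4346, -0.2501, 0.2695]
orientation: [0.132, 3.139, -0.002]
wrist_force: [0.1, -0.6, -0.3]
finger_gap: 0.0002
grip_force: 0.0
```

```bash
python3 - <<'E'
from h import *
st()
t=cam('top');P,_,_=pts(t);Z=tocab(P)
cv2.imwrite('pics/end.png',cv2.resize(t['img'][60:240,185:425],(800,600),interpolation=cv2.INTER_CUBIC))
for lab,lo,hi in(('R',-.16,-.02),('L',.03,.16)):
    m=(abs(Z[...,2]-.139)<.008)&(Z[...,0]<-.02)&(Z[...,0]>-.16)&(Z[...,1]<hi)&(Z[...,1]>lo);q=Z[m];print(lab,len(q),np.percentile(q,[3,20,50],axis=0).round(4).tolist() if len(q) else '')
m=(Z[...,2]>.205)&(Z[...,2]<.23)&(Z[...,0]>0)&(Z[...,0]<.11)&(Z[...,1]<-.02);q=Z[m];print(len(q),np.percentile(q,[3,50,97],axis=0).round(3).tolist())
E
```

```text
t 35.0 pos [ 0.4346 -0.2501  0.2695] ori [ 1.320e-01  3.139e+00 -2.000e-03] F [ 0.1 -0.6 -0.3] gap 0.0002 grip 0.0
R 186 [[-0.0439, -0.1386, 0.1364], [-0.042, -0.127, 0.1389], [-0.0385, -0.089, 0.1407]]
L 223 [[-0.0963, 0.0429, 0.136], [-0.0941, 0.0523, 0.1388], [-0.0896, 0.0921, 0.1407]]
485 [[0.038, -0.156, 0.209], [0.049, -0.103, 0.219], [0.062, -0.051, 0.223]]
```

View pics/end.png

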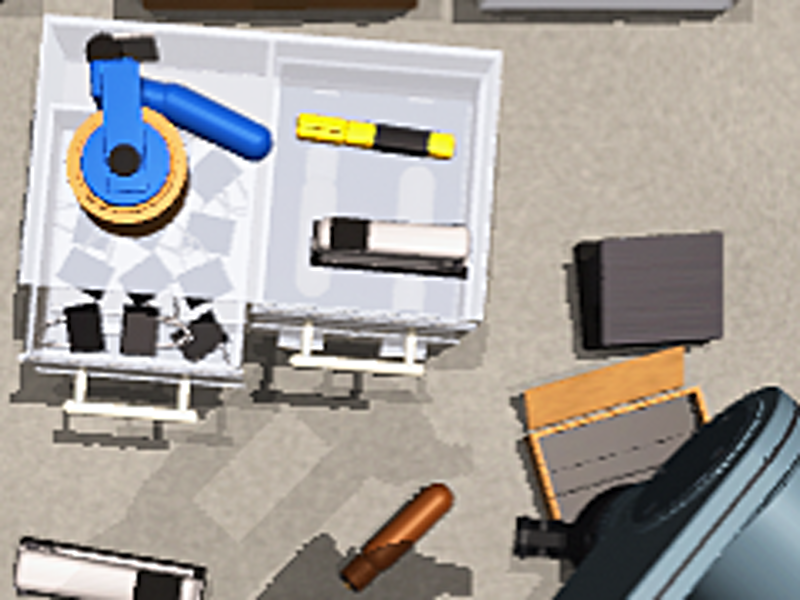

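The top view shows the drawer shut (handle at (358,362)), both lamps visible under the clear top at (318,220) and (415,235), and the stapler standing at (390,245). Everything else is where it was, so I'm handing in.

```bash
python3 -c "
from h import *
print(robot.hand_in())"
```

```text
the job is handed in; nothing more can be done
None
```

I handed the job in at 35 s of the 72 s allowed; no verdict came back. The last picture shows the stapler standing on the cabinet, both lamps in their grooves and the drawer shut against its stop. One risk: while I lowered the lamp, the gripper caught the drawer's side wall, and the finger-force reading briefly reached 15.5 N. If the lamp took that load, it exceeded the 12 N limit.

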